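# Lock the incubator lid open and throw the switch behind its guard

### The arm

A 6-joint arm with a two-finger parallel gripper is mounted at the origin on a cart in front of the work surface, level with it; the furniture and walls round the work are solid. World frame = base frame: x ahead of the robot, y to its left, z up, the work surface at z = 0. Lengths are in m, angles in degrees, forces in N, time in s.
With the tool pointing down it reaches from about 0.25 to 0.725 m from the base axis. Payload 9.7 kg.
Tool frame: the origin (TCP) lies midway between the tips of the shut fingers; the grasp point (between the pads) lies 19 mm behind it; z points along the fingers, y is the line along which they close (so a half turn about z gives the same grasp; the last joint's range is limited). The gripper opens to 85 mm and grips with 20 to 120 N. Pads are 22 mm wide; open, the fingers measure 114 mm over their backs; the gripper's body (76 mm by 85 mm) begins 54 mm behind the grasp point. The pads swing forward as they close: fully open they stand 13 mm farther back than shut.
Start: joints at [63.197, 4.979, 10.078, 95.1, 0, 90], TCP at [0.248, 0.491, 0.231] pointing down, gripper open.
Joint ranges: [-179.16, 179.16], [-48.56, 103.87], [-65.8, 70.77], [-126.05, 130.52], [-82.76, 87.17], [-180, 180]. Speed limits (degrees/s): [127.2, 127.2, 147.25, 180, 180, 180].

### API

Orientations are given as [roll, pitch, yaw] about the fixed x, y, z axes, in that order (R = Rz(yaw) Ry(pitch) Rx(roll)).
In Python, from workcell import bot gives the robot as it stands.
- The arm moves only by the shell command python3 -m crank 'ROWS' [FORCE]. ROWS is JSON, a list of rows, each an object with "gripper": the finger opening in mm, from 0 to 85.4; "travel": the shift along the tool's x, y, z in mm, a list of three; "twist": the turn, a rotation vector about the tool's x, y, z in rad, a list of three. In form: [{"gripper": gripper, "travel": [tx, ty, tz], "twist": [rx, ry, rz]}, ...]. A call has 1 to 12 rows; each row shifts and turns the commanded pose from where the row before left it, along the tool's axes as they then stand; what a row does not reach is not made up. A row lasts 1/8 s, in which the tool goes at most 62.5 mm and 10.7 degrees, less where a joint would pass 70% of its speed; a pose out of reach is approached as far as the arm can. A call is refused whole if a number of a shift passes 62.5 or a number of a turn 0.188, either way. A call with a gripper value outside its range is refused whole. The fingers move at their own pace and stop on an object; FORCE is the grip in N (left out, the last holds). Time passes only in rows, so rows that do not move let the fingers close. It gives the time, the measured TCP pose, the force, the opening and the grip force at its end, in the units of the state.
- bot.get_obs(): the state, without advancing time (a new reading comes with each control period).
- bot.camera(name): name is "scene" or "top"; returns the picture (420x560x3 uint8, red, green, blue); there is no depth.
- bot.calibration(name): a dict with "vfov" (degrees; the focal length in pixels is half the picture's height over the tangent of half this angle, whatever the lens; pixels are square), "cx", "cy" (the principal point, pixels), "k1" (the pictures are not rectified: a ray, as slopes to the right and down, at radius r is drawn at 1 + k1 r^2 times it, then the intrinsics apply), "camera_from_world" (4x4, takes a point from world to camera coordinates). Camera axes: x right, y down, z forward; pixel columns grow to the right and rows downward; lengths in m; the calibration is good to about 2 mm. A picture is of the moment at which its call begins. calibration takes no time and is no camera call.
- bot.job_done(): hands the job in; it is judged then, once.
The state is a dict: "time": time; "q": joint angles; "qd": joint speeds; "joint_efforts": joint torques, N m; "ee_pos": TCP position; "tcp_rot": TCP orientation; "wrist_force": force on the tool from outside, world axes, zero at the start; "torque": the same for the moment, N m; "opening": finger opening in m; "grasp_force": force on a finger pad.
Only numpy, scipy, OpenCV 4.12 (cv2) and the standard library are available. Lean on these libraries where they do the work, as an engineer would, in place of code of your own. Each camera call takes 0.05 s, during which the arm holds its last target. There are 200 camera calls.

### The job

Raise the incubator's lid by its blue tab, well past half open where it will hold for the moment, and lock its folding stay by pushing the orange pin back until the stay is past straight, so that the lid stays fully open by itself. Then take the yellow-handled bent rod from its rest, reach over the steel guard plate and push the red toggle all the way over to the left with the rod, never touching the toggle with the gripper. Put the rod back in its rest as it lay, leave the lid locked open, and do not disturb the other things on the bench.

Things in the scene. Friction and masses are not known exactly. Their poses are not given: they have to be found in the camera images.
- incubator: White open-topped case, fixed: 160 mm deep (x), 170 wide (y), 110 high, walls 6. Origin: centre of its underside; x to its back, y to its left, z up; front faces the robot within 0.25 rad of yaw. Inside: front, an aluminium block 72 mm high; then the guard plate; behind it a grey deck 56 mm above the bench (x = +11 to +61 mm) with the toggle.
- guard_top (a point): Middle of the top edge of the steel guard plate, which stands across the whole inside of the case (4 mm thick, top edge rolled to 8 mm). 4 mm ahead of the incubator's origin, 106 mm above the bench.
- lid (a joint): Lid hinge, rad: 0 shut, grows as the front rises; about 1.33 to 1.35 with the stay locked or straight (its most). Stiff and springy: left at any angle up to about 0.9 the lid stays there; let go higher with the stay not locked, it sinks back to about 0.9 to 1.0. Raising it at the tab takes 1 to 5 N.
- lid_hinge (a point): Middle of the lid's hinge axis (along the incubator's y), 80 mm behind the incubator's origin, 116 mm above the bench. The white lid is 172 mm wide, 12 mm thick (6 either side of the axis) and reaches 162 mm ahead of the axis; its front rises up and back about it.
- lid_tab (a point): Middle of the underside of the blue tab on the lid's front edge: 44 mm wide (y), 8 thick; its front edge is 198 mm ahead of the hinge axis, 16 beyond this point. Shut, its underside is 112 mm above the bench; 36 mm of tab stick out ahead of the lid, with free room below and beside. Axes turn with the lid (x back along the lid).
- stay (a joint): Elbow of the two-link folding stay on the case's left side, rad: 0 folded (lid shut), 1.92 with its 71 mm links in line, 2.14 at its stop past straight. Past straight the lid's spring and weight hold it at the stop: locked. Short of straight it folds again.
- stay_pin (a point): Middle of the orange push pin on the stay's elbow: 12 mm thick, along the incubator's y, free 14 mm either side, 126 mm left of the incubator's middle. Shut, it hangs 99 mm ahead of and 64 below the hinge axis; it rises with the lid. With the lid at 0.9 or more, pushing it to the back (about 5 N) lifts the lid on and passes straight; with the lid much lower it jams.
- stay_pivot (a point): Stay's lower pivot on the case's left side, 50 mm ahead of and 13 below the hinge axis. The pin moves on a 71 mm circle about it (in the plane across the hinge axis), from ahead of and above it (lid 0.9) over its top: locked, the pin is about 32 mm ahead of and 56 above the hinge axis.
- toggle (a joint): Toggle switch, rad: 0 leaning to the incubator's right, 0.9 leaning to its left (its stop). Stays where it is left; takes 1 to 2 N near its tip. Starts at 0.
- toggle_tip (a point): Upper end of the toggle, a paddle 45 mm long with a red end, 14 to 18 mm wide in the incubator's x, 6 to 8 thick. Pivot: 36 mm behind the incubator's origin, 56 above the bench. It swings across the incubator: tip 97 mm above the bench, 20 mm right of the pivot at the start, 20 left when thrown; 59 mm clear of it to the right wall at the start.
- rod: Bent rod, loose, about 90 g: yellow handle 100 mm long (x), 14 wide (y), 18 high; origin at the handle's centre (grip across the 14 mm from above; the balance point is about 15 mm ahead). From the handle's front an 8 mm steel rod runs on to x = +140 mm and there bends straight down (-z) for 70 mm.
- rod_tip (a point): Lowest end of the rod's bent part: x = +140, z = -74 mm in the rod's frame.
- rod_rest: Rest of the rod, fixed: grey foot 170 x 60 x 10 mm, two flared forks open upward (tips 126 mm above the bench, 54 mm apart; 2 to 6 mm play each side at the bottom), 8 mm thick, 40 mm behind (carries the handle) and 85 ahead of (thin rod) its origin. The rod lies in it with its origin 100 mm straight above this origin, same heading, bent end hanging down.
- timer: White bench timer, 66 x 66 x 19 mm, bystander, loose. Origin under its centre.
- tape_roll: Roll of beige label tape, 76 mm across, 19 mm high, bystander, loose. Origin under its centre.
- tips_red: Box of red pipette tips with clear lid, 90 x 117 x 78 mm, bystander, loose. Origin under its centre.
- pp_flask: Translucent plastic flask, 75 mm across, 130 mm high, bystander, loose. Origin under its centre.
- marker_1: White marker pen with blue cap, 135 mm long, bystander, loose. Origin under its centre.
Not all that is in view belongs to the job. Of the things that look like the rod, the larger one is meant.

How it is judged:
By the outcome, as a careful person would: the job done as asked, in the order asked, and still so for the second after the job is handed in, with the robot touching nothing.
It also fails if it takes over 72 s, if anything falls off the work surface, if the arm or the gripper's body presses on something with over 40 N, if the wrist force passes 120 N, or if a joint passes its speed limit or range.

## Working session

There is one attempt and no reset: what is moved stays moved. The work goes in short steps, Python scripts to look and compute and a shell command to move; the robot and the scene stay as the last step left them, time stands still between calls to the robot, and variables do not carry over. Pictures are saved under pics/ and viewed, at most 10 in all, crops included, and the job is handed in when it is done.

```bash
ls; mkdir -p pics; python3 - <<'E'
from workcell import bot
import cv2
for n in("scene","top"):
    im=bot.camera(n); cv2.imwrite(f"pics/{n}0.png",im[:,:,::-1]); c=bot.calibration(n); print(n,c)
print(bot.get_obs())
E
```

```text
pics
scene {'vfov': 42.273741895640576, 'cx': 281.5182255088201, 'cy': 207.94270523302202, 'k1': -0.09578559799332031, 'camera_from_world': array([[ 0.67082766, -0.74140026,  0.01777349, -0.38467302],
       [-0.55755052, -0.51999125, -0.64710626,  0.38090723],
       [ 0.48900681,  0.42418717, -0.76219262,  1.45691787],
       [ 0.        ,  0.        ,  0.        ,  1.        ]])}
top {'vfov': 55.49383511114476, 'cx': 279.458115987948, 'cy': 214.51921470756105, 'k1': 0.0027792879406984363, 'camera_from_world': array([[ 0.00551108, -0.99997462, -0.00451523,  0.00304977],
       [-0.98801257, -0.00474844, -0.15430039,  0.58690043],
       [ 0.15427503,  0.00531147, -0.98801367,  1.38773096],
       [ 0.        ,  0.        ,  0.        ,  1.        ]])}
{'time': 0.1, 'q': array([6.31980161e+01, 5.00823167e+00, 1.00398564e+01, 9.50993432e+01,
       2.03597577e-03, 9.00009597e+01]), 'qd': array([-0.08580356, -0.0986285 ,  0.10977406, -0.01590365,  0.05686808,
        0.02338093]), 'joint_efforts': array([-4.06958998e-04, -5.21558475e+01,  4.65654123e+01,  1.60465355e-02,
       -5.50459765e-05,  1.41775754e-06]), 'ee_pos': array([0.24790108, 0.49074097, 0.23065897]), 'tcp_rot': array([-1.79932281e+02, -2.03484012e-03,  1.53197054e+02]), 'wrist_force': array([ 0.0422705 , -0.3843182 , -0.23520679]), 'torque': array([-0.0215449 , -0.0187004 ,  0.03099842]), 'grasp_force': 0.0, 'opening': 0.08541021274225494}
```

View pics/scene0.png

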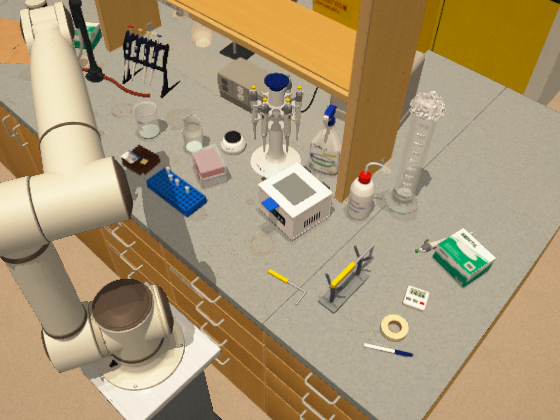

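View pics/top0.png

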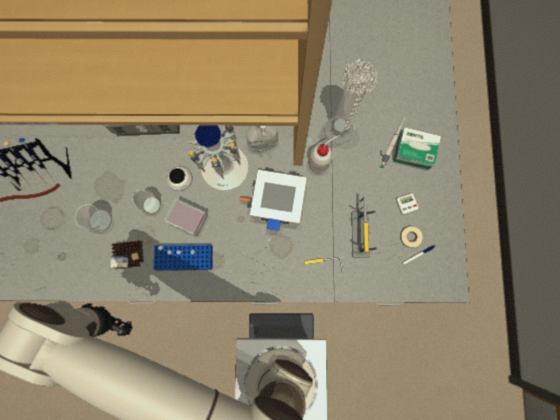

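The scene view shows the incubator at (295,200) with its blue tab at (272,208). The top view shows it at (278,195), tab at (273,224) and orange pin at (246,199). There are two rod-like things. One is a small yellow tool lying on the bench at top (315,261), scene (285,280). The other is the larger yellow-handled rod in forks at top (365,237), scene (345,275). The one in the forks fits, because it is larger and lies in a rest. I'll confirm in a crop.

```bash
cat > h.py <<'E'
import numpy as np, cv2
from workcell import bot
from scipy.spatial.transform import Rotation as Ro
def cal(n):
    c=bot.calibration(n); f=210/np.tan(np.radians(c['vfov']/2)); return c,f
def proj(n,P):
    c,f=cal(n); T=c['camera_from_world']; p=np.atleast_2d(P)@T[:3,:3].T+T[:3,3]; s=p[:,:2]/p[:,2:]
    s=s*(1+c['k1']*(s**2).sum(1,keepdims=True)); return s*f+[c['cx'],c['cy']]
def ray(n,uv):
    c,f=cal(n); T=c['camera_from_world']; d=(np.array(uv,float)-[c['cx'],c['cy']])/f; s=d.copy()
    for _ in range(20): s=d/(1+c['k1']*(s@s))
    R=T[:3,:3]; return -R.T@T[:3,3], R.T@np.r_[s,1]
def onz(n,uv,z): o,d=ray(n,uv); return o+d*(z-o[2])/d[2]
def tri(a,b):
    o1,d1=ray("scene",a);o2,d2=ray("top",b); s,t=np.linalg.lstsq(np.c_[d1,-d2],o2-o1,rcond=None)[0]
    p,q=o1+s*d1,o2+t*d2; return (p+q)/2,np.linalg.norm(p-q)
def blobs(im,lo,hi,amin=6):
    m=cv2.inRange(cv2.cvtColor(im,cv2.COLOR_RGB2HSV),np.array(lo),np.array(hi))
    n,l,s,c=cv2.connectedComponentsWithStats(m); return [(s[i,4],c[i].round(1),s[i,:4],l==i) for i in range(1,n) if s[i,4]>=amin]
def state():
    o=bot.get_obs(); print(o['time'],o['ee_pos'].round(4),o['tcp_rot'].round(1),o['wrist_force'].round(1),o['opening'],o['grasp_force'],o['q'].round(1)); return o
E
python3 - <<'E'
from h import *
S=cv2.imread("pics/scene0.png")[:,:,::-1].copy();T=cv2.imread("pics/top0.png")[:,:,::-1].copy()
for n,im in(("scene",S),("top",T)):
    for name,lo,hi in(("yellow",(22,150,120),(32,255,255)),("orange",(3,150,120),(14,255,255)),("blue",(104,150,90),(120,255,255))):
        for a,c,b,m in blobs(im,lo,hi,8):
            if 200<c[0]<420 and c[1]>140: print(n,name,a,c,b, cv2.minAreaRect(np.argwhere(m)[:,::-1].astype(np.float32)))
a=cv2.resize(T[170:290,225:385],(800,600),interpolation=cv2.INTER_CUBIC)
b=cv2.resize(S[155:311,240:400],(615,600),interpolation=cv2.INTER_CUBIC)
cv2.imwrite("pics/c1.png",a[:,:,::-1]);cv2.imwrite("pics/c2.png",b[:,:,::-1])
E
```

```text
scene yellow 203 [342.6 274.4] [331 262  25  26] ((342.5000305175781, 274.5000305175781), (5.656853675842285, 32.52690887451172), 45.0)
scene yellow 104 [277.7 275.5] [268 269  21  14] ((277.80828857421875, 275.47149658203125), (22.458250045776367, 4.606820106506348), 30.256441116333008)
scene orange 8 [360.9 171.4] [359 170   6   5] ((360.9634704589844, 171.32923889160156), (1.7179114818572998, 6.4031243324279785), 51.34019470214844)
scene orange 8 [395.6 321.6] [394 321   5   2] ((396.0, 321.5), (4.0, 1.0), 0.0)
scene blue 131 [269.8 203.8] [262 198  17  13] ((269.75, 203.75001525878906), (13.435029029846191, 9.899494171142578), 45.0)
scene blue 45 [402.6 352.5] [395 350  17   6] ((402.96466064453125, 352.6588439941406), (16.703645706176758, 2.603165864944458), 12.52880859375)
top yellow 11 [231.7 144.3] [230 143   4   4] ((231.5, 144.5), (3.0, 3.0), 90.0)
top yellow 11 [213.9 159.4] [213 158   3   4] ((214.0, 159.5), (3.0, 2.0), 90.0)
top yellow 115 [365.5 237.1] [364 223   5  29] ((366.0, 237.0), (28.0, 4.0), 90.0)
top yellow 42 [313.5 260.5] [305 259  18   4] ((313.4999694824219, 260.4999694824219), (2.262742042541504, 17.253406524658203), 81.8698959350586)
top orange 28 [244.5 199. ] [240 197  10   5] ((244.50001525878906, 199.0), (9.206343650817871, 2.7947826385498047), 9.462322235107422)
top blue 108 [273.3 224. ] [268 219  12  11] ((273.148681640625, 224.10812377929688), (11.836727142333984, 9.04194450378418), 9.462322235107422)
```

View pics/c1.png

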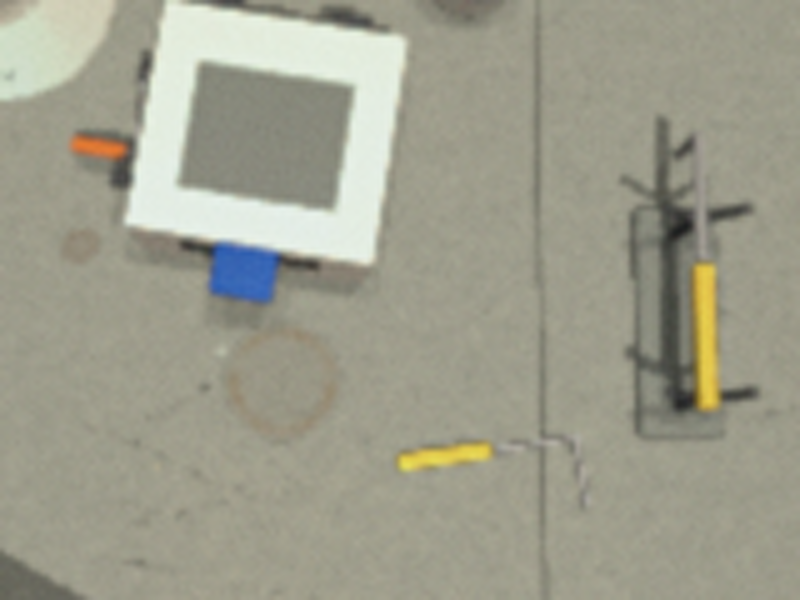

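View pics/c2.png

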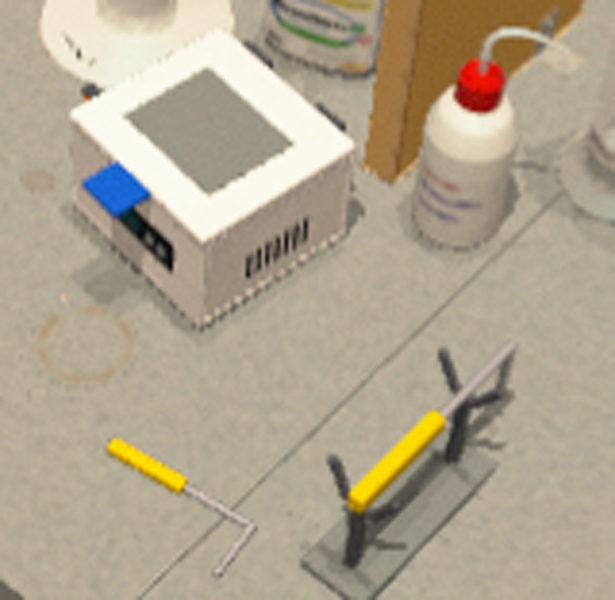

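The crops confirm it. The large rod lies in the forks with its handle at top (366,237), and the bench tool with the crooked end is the smaller look-alike. Next I'll work out poses.

```bash
cat > pose.py <<'E'
from h import *
T=cv2.imread("pics/top0.png")[:,:,::-1].copy();S=cv2.imread("pics/scene0.png")[:,:,::-1].copy()
cs=np.array([(258.6,170.4),(306.4,177.6),(299.4,222.6),(250.4,215)])
W=np.array([onz("top",c,.122) for c in cs]); print(W.round(4), [np.linalg.norm(W[i]-W[(i+1)%4]).round(4) for i in range(4)])
d=(W[0]+W[1]-W[2]-W[3])[:2]; l=(W[0]+W[3]-W[1]-W[2])[:2]
print("yaw lid",np.degrees(np.arctan2(d[1],d[0])),np.degrees(np.arctan2(-l[0],l[1])))
yaw=np.arctan2(d[1],d[0])/2+np.arctan2(-l[0],l[1])/2
ctr=W.mean(0)[:2]; ex=np.array([np.cos(yaw),np.sin(yaw)]); ey=np.array([-ex[1],ex[0]])
O=ctr+ex*1e-3*(80+0-80) # lid spans -162..+? ; refine by tab
print("lid centre",ctr)
tabT=onz("top",(273.2,224.1),.120); tabS=onz("scene",(269.8,203.8),.120); print("tab",tabT,tabS, "origin by tab",tabT[:2]+ex*.100)
pin=onz("top",(245,199),.052); pr=pin[:2]-ctr; print("pin rel ctr",pr@ex,pr@ey)
for n,im in(("scene",S),("top",T)):
    b=max(blobs(im,(20,110,90),(34,255,255),50),key=lambda b:b[0] if b[1][0]>330 else 0)
    v,u=np.nonzero(b[3]); p=np.c_[u,v].astype(np.float32); (c,wh,a)=cv2.minAreaRect(p)
    print(n,b[1],c,wh,a); vx,vy,_,_=cv2.fitLine(p,cv2.DIST_L2,0,.01,.01).ravel(); L=max(wh)/2*np.array([vx,vy])
    A,B=onz(n,b[1]+L,.108),onz(n,b[1]-L,.108); print(A.round(4),B.round(4),np.linalg.norm(A-B),"mid",((A+B)/2).round(4),np.degrees(np.arctan2(*(A-B)[1::-1])))
E
python3 pose.py
```

```text
[[ 0.729   0.0786  0.122 ]
 [ 0.7041 -0.0864  0.122 ]
 [ 0.5476 -0.062   0.122 ]
 [ 0.5728  0.1044  0.122 ]] [np.float64(0.1669), np.float64(0.1584), np.float64(0.1683), np.float64(0.1583)]
yaw lid -9.12042734196568 -8.591355920027338
lid centre [0.63836856 0.00864036]
tab [0.54228669 0.02670741 0.12      ] [0.54397917 0.02399948 0.12      ] origin by tab [0.64109456 0.01131244]
pin rel ctr -0.015362060651542673 0.12074472382057631
scene [489.6  35.6] (484.1097106933594, 25.453968048095703) (124.99092102050781, 97.51900482177734) 22.2490234375
[ 2.0758 -0.2317  0.108 ] [1.7538 0.2137 0.108 ] 0.5495570075026674 mid [ 1.9148 -0.009   0.108 ] -54.13686320727427
top [365.6 237.2] (365.60101318359375, 237.01995849609375) (28.164817810058594, 4.594261169433594) 87.1375961303711
[ 0.4528 -0.2882  0.108 ] [ 0.5487 -0.2866  0.108 ] 0.09592715274971793 mid [ 0.5008 -0.2874  0.108 ] -179.0319479689626
```

```bash
cat >> h.py <<'E'
O=np.array([.640,.0105,0]); YAW=-8.9
def Rt(p,yaw=YAW,half=0):   # p deg below horizontal, tool x = left of heading yaw
    c,s=np.cos(np.radians(yaw)),np.sin(np.radians(yaw)); ex=np.array([c,s,0]);ey=np.array([-s,c,0]);q=np.radians(p)
    z=np.cos(q)*ex-np.sin(q)*np.array([0,0,1]); return np.c_[ey,np.cross(z,ey),z]
def inc(x,y,z,yaw=YAW): return O+Ro.from_euler('z',YAW,degrees=True).apply([x/1e3,y/1e3,z/1e3])
def plan(wps,start=None,vmax=50,wmax=.15):
    """wps: (pos,R[,nrows]); prints rows mm/rad"""
    if start is None:
        o=bot.get_obs(); start=(o['ee_pos'],Ro.from_euler('xyz',o['tcp_rot'],degrees=True).as_matrix())
    p,R=np.array(start[0]),Ro.from_matrix(start[1])
    for w in wps:
        g,G=np.array(w[0]),Ro.from_matrix(w[1]); rv=(R.inv()*G).as_rotvec()
        n=w[2] if len(w)>2 else max(1,int(np.ceil(max(np.linalg.norm(g-p)*1e3/vmax,np.linalg.norm(rv)/wmax))))
        p0,R0=p.copy(),R
        for i in range(1,n+1):
            t=p0+(g-p0)*i/n; Q=R0*Ro.from_rotvec(rv*i/n)
            d=np.round(R.inv().apply(t-p)*1e3).astype(int); r=np.round((R.inv()*Q).as_rotvec(),2)
            print(d.tolist(),r.tolist()); p=p+R.apply(d/1e3); R=R*Ro.from_rotvec(r)
        print('--',p.round(4))
    return p,R.as_matrix()
E
python3 - <<'E'
from h import *
# rod axis: handle rear and bend in top; scene
a=onz("top",(366.6,251.5),.109);b=onz("top",(364.2,197),.104);print("rod",a,b,np.degrees(np.arctan2(*(b-a)[1::-1])))
# scene crop scale 615/160
f=lambda u,v:(240+u*160/615,155+v*156/600)
print("scene handle rear-top",onz("scene",f(357,500),.109),"front",onz("scene",f(437,418),.109),"bend",onz("scene",f(514,346),.104))
print("rest foot corners",[onz("top",(225+u/5,170+v/5),.01).round(4) for u,v in((633,207),(637,437),(722,435))])
print("check proj origin pts top",proj("top",[inc(-82-20,0,120),inc(-82,86,122),inc(80,-86,122)]).round(1),"scene",proj("scene",[inc(-100,0,120),inc(-82,-86,122),inc(-82,86,122)]).round(1))
print("carousel base",onz("top",(223,168),0), "edge",onz("top",(246,168),0),"yellow z?")
for a in((298,90),(256,103),(299,102)):
  for b in((231.7,144.3),(213.9,159.4)): print(a,b,tri(a,b))
# tab approach: route + p=30 pose
p,R=plan([(np.array([.40,.20,.231]),Rt(75)),(inc(-170,0,150),Rt(50)),(inc(-165,0,60),Rt(30)),(inc(-100,0,58),Rt(30))])
E
```

```text
rod [ 0.45199515 -0.28922287  0.109     ] [ 0.64055069 -0.28728908  0.104     ] 0.587591988780694
scene handle rear-top [ 0.45456377 -0.29316439  0.109     ] front [ 0.54906637 -0.29228265  0.109     ] bend [ 0.64412626 -0.29371654  0.104     ]
rest foot corners [array([ 0.6053, -0.2593,  0.01  ]), array([ 0.4367, -0.2584,  0.01  ]), array([ 0.4385, -0.3198,  0.01  ])]
check proj origin pts top [[273.3 225. ]
 [249.3 215.1]
 [306.5 177.1]] scene [[268.7 204. ]
 [291.5 218. ]
 [256.2 184.4]]
carousel base [0.77078552 0.22053274 0.        ] edge [0.77116197 0.13363756 0.        ] yellow z?
(298, 90) (231.7, 144.3) (array([0.75150838, 0.12898422, 0.37127618]), np.float64(0.03680383848920659))
(298, 90) (213.9, 159.4) (array([0.72843345, 0.15310667, 0.37185604]), np.float64(0.10310111726016694))
(256, 103) (231.7, 144.3) (array([0.70633109, 0.17045159, 0.34530447]), np.float64(0.09321887048096131))
(256, 103) (213.9, 159.4) (array([0.69904529, 0.20845752, 0.3156806 ]), np.float64(0.026316280103721116))
(299, 102) (231.7, 144.3) (array([0.77155246, 0.13771183, 0.31021599]), np.float64(0.0347022834665322))
(299, 102) (213.9, 159.4) (array([0.74726388, 0.1632331 , 0.31069866]), np.float64(0.10470624096502416))
[-30, -21, 0] [-0.03, -0.02, 0.14]
[-32, -17, 0] [-0.02, -0.02, 0.14]
[-34, -12, 0] [-0.03, -0.02, 0.14]
[-36, -8, 1] [-0.02, -0.01, 0.14]
[-36, -2, 1] [-0.03, -0.02, 0.13]
[-37, 3, 2] [-0.02, -0.02, 0.14]
[-35, 7, 3] [-0.03, -0.02, 0.14]
[-35, 12, 3] [-0.02, -0.02, 0.14]
[-32, 17, 5] [-0.03, -0.02, 0.14]
-- [0.4    0.1995 0.231 ]
[-37, 18, 26] [-0.11, 0.0, 0.0]
[-38, 15, 28] [-0.11, 0.0, 0.0]
[-37, 12, 29] [-0.1, 0.0, 0.0]
[-37, 8, 30] [-0.11, 0.0, 0.0]
-- [0.4715 0.0372 0.15  ]
[0, -18, 24] [-0.12, 0.0, 0.0]
[0, -20, 22] [-0.11, 0.0, 0.0]
[0, -23, 20] [-0.12, 0.0, 0.0]
-- [0.4774 0.0359 0.06  ]
[0, 15, 28] [-0.0, 0.0, 0.0]
[0, 16, 29] [-0.0, 0.0, 0.0]
-- [0.5415 0.0259 0.0582]
```

```bash
python3 -m crank '[{"gripper":0,"travel":[-30,-21,0],"twist":[-0.03,-0.02,0.14]},{"gripper":0,"travel":[-32,-17,0],"twist":[-0.02,-0.02,0.14]},{"gripper":0,"travel":[-34,-12,0],"twist":[-0.03,-0.02,0.14]},{"gripper":0,"travel":[-36,-8,1],"twist":[-0.02,-0.01,0.14]},{"gripper":0,"travel":[-36,-2,1],"twist":[-0.03,-0.02,0.13]},{"gripper":0,"travel":[-37,3,2],"twist":[-0.02,-0.02,0.14]},{"gripper":0,"travel":[-35,7,3],"twist":[-0.03,-0.02,0.14]},{"gripper":0,"travel":[-35,12,3],"twist":[-0.02,-0.02,0.14]},{"gripper":0,"travel":[-32,17,5],"twist":[-0.03,-0.02,0.14]}]' 60
python3 -m crank '[{"gripper":0,"travel":[-37,18,26],"twist":[-0.11,0,0]},{"gripper":0,"travel":[-38,15,28],"twist":[-0.11,0,0]},{"gripper":0,"travel":[-37,12,29],"twist":[-0.1,0,0]},{"gripper":0,"travel":[-37,8,30],"twist":[-0.11,0,0]},{"gripper":0,"travel":[0,0,0],"twist":[0,0,0]}]'
python3 - <<'E'
from h import *
state()
p,R=plan([(inc(-165,0,60),Rt(30),4),(inc(-98,0,60),Rt(30),3)])
E
```

```text
time: 1.23
ee_pos: [0.4004, 0.1985, 0.2312]
tcp_rot: [164.7, 0.1, 80.8]
wrist_force: [-0.1, 0.1, 0.3]
opening: -0.0001
grasp_force: 0.0
time: 1.85
ee_pos: [0.4692, 0.0347, 0.1448]
tcp_rot: [140.4, 0.3, 80.9]
wrist_force: [0.3, -1.2, 0.5]
opening: -0.0001
grasp_force: 0.0
1.85 [0.4692 0.0347 0.1448] [140.4   0.3  80.9] [ 0.3 -1.2  0.5] -0.00012835306117896638 0.0 [ 12.6 -47.5 -47.6  52.4 -13.8 106.9]
[1, -12, 18] [-0.09, 0.0, 0.0]
[0, -14, 16] [-0.09, 0.0, 0.0]
[1, -15, 15] [-0.09, 0.0, 0.0]
[1, -16, 14] [-0.09, 0.01, 0.0]
-- [0.4772 0.036  0.0598]
[0, 11, 19] [0.0, -0.0, 0.0]
[0, 11, 20] [0.0, -0.0, 0.0]
[0, 11, 19] [0.0, -0.0, 0.0]
-- [0.5432 0.026  0.0596]
```

```bash
cat > lift.py <<'E'
from h import *
def L(th,p,r=181.6,a=-11.4):
    t=np.radians(th+a); return (inc(80-r*np.cos(t),0,116+r*np.sin(t)),Rt(p),max(1,round(abs(1))))
E
python3 - <<'E'
from lift import *
p,R=plan([(inc(-150,0,140),Rt(75)),(inc(-150,0,60),Rt(75)),(inc(-122,0,60),Rt(50)),(inc(-98,0,65),Rt(35))])
p,R=plan([(inc(-98,0,78),Rt(35),1)]+[L(t,35+t*.8)for t in range(8,70,8)],(p,R))
E
```

```text
[1, 5, 6] [0.14, 0.0, -0.0]
[1, 5, 5] [0.15, 0.0, -0.0]
[1, 7, 5] [0.14, 0.01, -0.0]
-- [0.4924 0.034  0.1398]
[0, -11, 38] [-0.0, -0.0, -0.0]
[-1, -10, 39] [-0.0, -0.0, -0.0]
-- [0.4919 0.0334 0.06  ]
[0, 9, 2] [-0.15, -0.0, -0.0]
[0, 8, 4] [-0.14, -0.0, -0.0]
[0, 8, 5] [-0.15, -0.0, -0.0]
-- [0.5191 0.0292 0.0599]
[0, 11, 6] [-0.13, -0.0, -0.0]
[0, 10, 7] [-0.13, -0.0, -0.0]
-- [0.543  0.0254 0.0651]
[0, 11, -7] [0.0, -0.0, -0.0]
-- [0.5435 0.0252 0.0781]
[0, 20, -19] [0.11, -0.0, -0.0]
-- [0.5394 0.0258 0.1054]
[1, 19, -16] [0.11, -0.0, -0.0]
-- [0.5401 0.0266 0.1302]
[0, 20, -16] [0.12, -0.0, -0.0]
-- [0.5439 0.0258 0.1555]
[0, 20, -16] [0.11, -0.0, -0.0]
-- [0.5508 0.0246 0.1802]
[0, 21, -15] [0.11, -0.0, -0.0]
-- [0.5616 0.0228 0.2035]
[0, 21, -14] [0.11, -0.0, -0.0]
-- [0.5753 0.0206 0.2246]
[0, 21, -13] [0.11, -0.0, -0.0]
-- [0.5915 0.018  0.2431]
[0, 22, -14] [0.12, -0.0, -0.0]
-- [0.6103 0.0149 0.2608]
```

```bash
python3 -m crank '[{"gripper":0,"travel":[1,5,6],"twist":[0.14,0,0]},{"gripper":0,"travel":[1,5,5],"twist":[0.15,0,0]},{"gripper":0,"travel":[1,7,5],"twist":[0.14,0.01,0]},{"gripper":0,"travel":[0,-11,38],"twist":[0,0,0]},{"gripper":0,"travel":[-1,-10,39],"twist":[0,0,0]},{"gripper":0,"travel":[0,9,2],"twist":[-0.15,0,0]},{"gripper":0,"travel":[0,8,4],"twist":[-0.14,0,0]},{"gripper":0,"travel":[0,8,5],"twist":[-0.15,0,0]},{"gripper":0,"travel":[0,11,6],"twist":[-0.13,0,0]},{"gripper":0,"travel":[0,10,7],"twist":[-0.13,0,0]},{"gripper":0,"travel":[0,0,0],"twist":[0,0,0]}]'
python3 - <<'E'
from lift import *
state()
p,R=plan([(inc(-98,0,80),Rt(35),2)]+[L(t,35+t*.8)for t in range(8,70,8)])
E
```

```text
time: 3.22
ee_pos: [0.5449, 0.0295, 0.0693]
tcp_rot: [124.8, -0.4, 81.4]
wrist_force: [-0.2, -0.1, -0.1]
opening: -0.0001
grasp_force: 0.0
3.225 [0.5449 0.0295 0.0693] [124.8  -0.4  81.4] [-0.2 -0.1 -0.1] -0.0001094449019668596 0.0 [ 11.5 -45.1 -64.5  17.  -16.2 102.1]
[-2, 4, -4] [0.0, -0.0, -0.0]
[-2, 4, -3] [0.0, -0.01, -0.0]
-- [0.5431 0.0256 0.0799]
[0, 19, -17] [0.11, 0.0, -0.0]
-- [0.5401 0.0261 0.1052]
[0, 19, -17] [0.12, 0.0, -0.0]
-- [0.5398 0.0261 0.1307]
[0, 20, -16] [0.11, 0.0, -0.0]
-- [0.5439 0.0254 0.156 ]
[0, 20, -15] [0.11, 0.0, -0.0]
-- [0.5513 0.0242 0.1798]
[0, 20, -15] [0.11, 0.0, -0.0]
-- [0.5612 0.0226 0.2027]
[0, 21, -14] [0.11, 0.0, -0.0]
-- [0.5749 0.0204 0.2238]
[0, 22, -14] [0.11, -0.0, -0.0]
-- [0.5917 0.0177 0.2436]
[0, 21, -13] [0.12, -0.0, -0.0]
-- [0.6097 0.0148 0.2602]
```

```bash
python3 -m crank '[{"gripper":0,"travel":[-2,4,-4],"twist":[0,0,0]},{"gripper":0,"travel":[-2,4,-3],"twist":[0,0,0]},{"gripper":0,"travel":[0,10,-9],"twist":[0.05,0,0]},{"gripper":0,"travel":[0,9,-8],"twist":[0.06,0,0]},{"gripper":0,"travel":[0,10,-9],"twist":[0.06,0,0]},{"gripper":0,"travel":[0,9,-8],"twist":[0.06,0,0]},{"gripper":0,"travel":[0,10,-8],"twist":[0.05,0,0]},{"gripper":0,"travel":[0,10,-8],"twist":[0.06,0,0]},{"gripper":0,"travel":[0,0,0],"twist":[0,0,0]}]'
python3 - <<'E'
from lift import *
state()
cv2.imwrite("pics/scene1.png",cv2.resize(bot.camera("scene")[90:300,180:460],(800,600))[:,:,::-1])
p,R=plan([L(t,35+t*.8)for t in range(32,70,6)])
E
```

```text
time: 4.35
ee_pos: [0.5479, 0.0235, 0.1602]
tcp_rot: [144.0, -0.4, 81.2]
wrist_force: [0.3, 0.0, -0.2]
opening: 0.0
grasp_force: 0.0
4.35 [0.5479 0.0235 0.1602] [144.   -0.4  81.2] [ 0.3  0.  -0.2] 2.990167149109964e-06 0.0 [  7.1 -31.2 -36.3  49.9  -8.9 103.2]
[2, 15, -15] [0.11, -0.01, -0.0]
-- [0.5508 0.0248 0.1796]
[0, 16, -11] [0.09, 0.0, -0.0]
-- [0.5591 0.0235 0.1971]
[0, 15, -12] [0.08, 0.0, -0.0]
-- [0.5677 0.0222 0.2142]
[0, 16, -10] [0.09, 0.0, -0.0]
-- [0.5792 0.0204 0.229 ]
[0, 16, -11] [0.08, 0.0, -0.0]
-- [0.5917 0.0184 0.2437]
[0, 16, -10] [0.08, 0.0, -0.0]
-- [0.6056 0.0162 0.2564]
[0, 16, -10] [0.09, 0.0, -0.0]
-- [0.6203 0.0138 0.2679]
```

View pics/scene1.png

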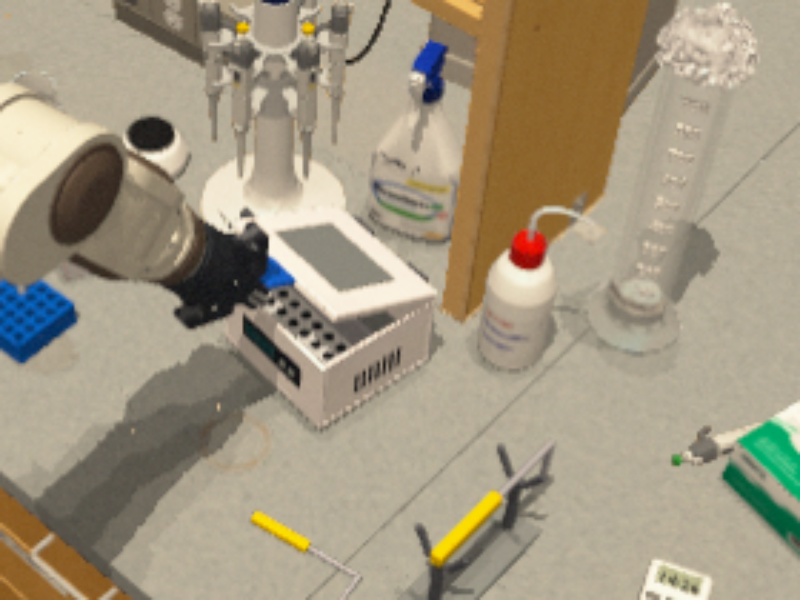

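The lid is up about 20°, with the blue tab at crop (275,272) resting on the fingers. I'll continue the arc.

```bash
python3 -m crank '[{"gripper":0,"travel":[2,15,-15],"twist":[0.11,0,0]},{"gripper":0,"travel":[0,16,-11],"twist":[0.09,0,0]},{"gripper":0,"travel":[0,15,-12],"twist":[0.08,0,0]},{"gripper":0,"travel":[0,16,-10],"twist":[0.09,0,0]},{"gripper":0,"travel":[0,16,-11],"twist":[0.08,0,0]},{"gripper":0,"travel":[0,16,-10],"twist":[0.08,0,0]},{"gripper":0,"travel":[0,16,-10],"twist":[0.09,0,0]},{"gripper":0,"travel":[0,0,0],"twist":[0,0,0]}]'
python3 - <<'E'
from lift import *
state()
im=bot.camera("scene");cv2.imwrite("pics/scene2.png",cv2.resize(im[90:300,180:460],(800,600))[:,:,::-1])
cv2.imwrite("pics/top2r.png",bot.camera("top")[:,:,::-1])
for b in blobs(im,(3,150,100),(14,255,255),8): print(b[:3])
for th in(.9,1.,1.1,1.2):
    P=130.5*np.array([np.cos(th),np.sin(th)])-[50,-13]; d=np.hypot(*P); a=np.arctan2(P[1],P[0])-np.arccos(d/142)
    print(th,np.degrees(a),proj("scene",inc(80-50-71*np.cos(a),126,116-13+71*np.sin(a))))
E
```

```text
time: 5.4
ee_pos: [0.6214, 0.0135, 0.2636]
tcp_rot: [179.9, -0.3, 81.2]
wrist_force: [0.1, 0.1, -1.5]
opening: -0.0001
grasp_force: 0.1
5.4 [0.6214 0.0135 0.2636] [179.9  -0.3  81.2] [ 0.1  0.1 -1.5] -0.00010753769817542706 0.08389925525989383 [  1.1  16.1  26.5 100.3   0.3  99.9]
(np.int32(12), array([344. ,   7.2]), array([343,   5,   3,   5], dtype=int32))
(np.int32(10), array([130.7,  26.4]), array([128,  25,   6,   3], dtype=int32))
(np.int32(22), array([82.6, 69. ]), array([78, 68, 10,  3], dtype=int32))
(np.int32(135), array([125.9,  87.9]), array([104,  76,  46,  21], dtype=int32))
(np.int32(9), array([269.7, 155.8]), array([267, 154,   7,   6], dtype=int32))
(np.int32(12), array([397.6, 323.5]), array([395, 321,   6,   7], dtype=int32))
0.9 42.080211873744986 [[263.35282972 162.38040529]]
1.0 51.78385928086778 [[265.53806389 159.32003397]]
1.1 61.83923154187798 [[268.14087092 156.34414205]]
1.2 72.64963897556083 [[271.22336406 153.48101741]]
```

View pics/scene2.png

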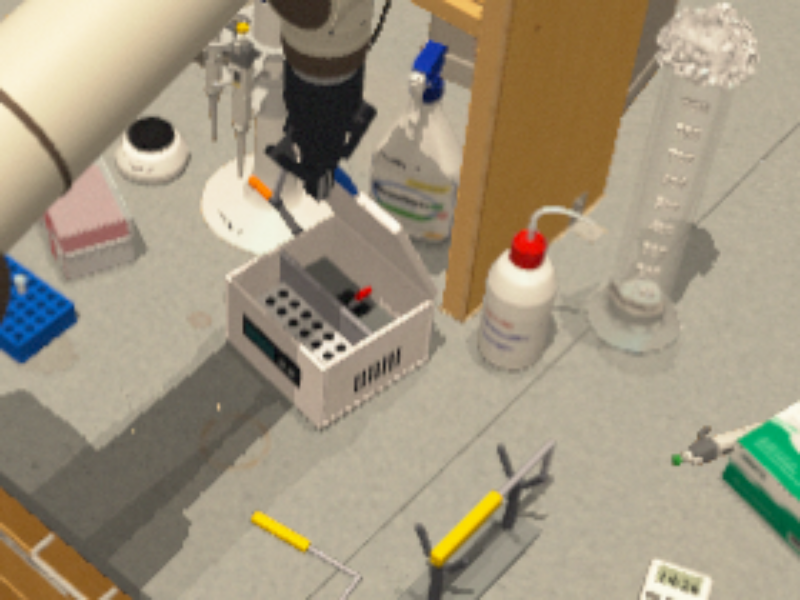

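The lid is open about 65°. The orange pin is at crop (258,188) and the red toggle tip at crop (363,293), leaning right. Next I'll back off, move left and push the pin along its arc.

```bash
cat >> lift.py <<'E'
def pinp(f,ex=0,y=131,p=60):
    a=np.radians(f); return (inc(30-71*np.cos(a)-7.8-ex,y,103+71*np.sin(a)-27.5),Rt(p))
E
python3 - <<'E'
from lift import *
p,R=plan([(inc(-85,0,262),Rt(85)),(inc(-95,131,190),Rt(60)),pinp(40,22)])
E
```

```text
[0, -32, 2] [-0.04, -0.0, 0.0]
[0, -32, 0] [-0.04, -0.01, 0.0]
-- [0.5563 0.0235 0.262 ]
[44, -5, 23] [-0.15, 0.0, 0.0]
[44, -9, 23] [-0.14, 0.0, 0.0]
[43, -12, 21] [-0.15, 0.0, 0.0]
-- [0.5666 0.1542 0.1897]
[0, 0, 40] [0.0, 0.0, 0.0]
[1, 1, 40] [0.0, 0.0, 0.0]
-- [0.6072 0.1487 0.1211]
```

```bash
python3 -m crank '[{"gripper":0,"travel":[0,-32,2],"twist":[-0.04,0,0]},{"gripper":0,"travel":[0,-32,0],"twist":[-0.04,0,0]},{"gripper":0,"travel":[44,-5,23],"twist":[-0.15,0,0]},{"gripper":0,"travel":[44,-9,23],"twist":[-0.14,0,0]},{"gripper":0,"travel":[43,-12,21],"twist":[-0.15,0,0]},{"gripper":0,"travel":[0,0,0],"twist":[0,0,0]}]'
python3 - <<'E'
from lift import *
state()
im=bot.camera("scene");cv2.imwrite("pics/scene3.png",cv2.resize(im[90:300,180:460],(800,600))[:,:,::-1])
tp=bot.camera("top");cv2.imwrite("pics/top3.png",cv2.resize(tp[120:270,180:380],(800,600))[:,:,::-1])
for b in blobs(im,(3,150,100),(14,255,255),8)+blobs(tp,(3,150,100),(14,255,255),8): 
    if 200<b[1][0]<300: print(b[:3])
for th in(.85,.9,.95,1.,1.05,1.1):
    P=130.5*np.array([np.cos(th),np.sin(th)])-[50,-13]; d=np.hypot(*P); a=np.arctan2(P[1],P[0])-np.arccos(d/142)
    c=inc(80-50-71*np.cos(a),126,116-13+71*np.sin(a)); print(th,np.degrees(a),proj("scene",c),proj("top",c))
plan([pinp(40,20)]+[pinp(f)+(1,) for f in(45,53,61,69,77,85,93,100,106)])
E
```

```text
time: 6.25
ee_pos: [0.5609, 0.1566, 0.1865]
tcp_rot: [150.0, -0.3, 81.6]
wrist_force: [-0.6, 0.2, 0.2]
opening: 0.0
grasp_force: 0.0
6.25 [0.5609 0.1566 0.1865] [150.   -0.3  81.6] [-0.6  0.2  0.2] 3.2363202197832176e-05 0.0 [ 22.8 -17.9 -21.6  59.9 -14.8 117.8]
(np.int32(10), array([266.2, 161.7]), array([262, 158,   9,   7], dtype=int32))
(np.int32(29), array([241.8, 192.7]), array([237, 191,  11,   4], dtype=int32))
0.85 37.29670032443813 [[262.4151063  163.92717465]] [[239.83314583 196.06547994]]
0.9 42.080211873744986 [[263.35282972 162.38040529]] [[239.89135924 194.69994884]]
0.95 46.902679331167235 [[264.39410356 160.84246549]] [[239.98012892 193.22839167]]
1.0 51.78385928086778 [[265.53806389 159.32003397]] [[240.10025784 191.65312696]]
1.05 56.750236919632336 [[266.78565197 157.81900419]] [[240.25294982 189.97453279]]
1.1 61.83923154187798 [[268.14087092 156.34414205]] [[240.44012074 188.18967196]]
[-1, 1, 42] [0.0, -0.0, 0.0]
[0, 1, 42] [0.0, -0.01, 0.0]
-- [0.6086 0.1483 0.1216]
[0, 23, 9] [0.0, 0.0, 0.0]
-- [0.6327 0.1445 0.1254]
[0, 10, -2] [0.0, 0.0, 0.0]
-- [0.6403 0.1433 0.1322]
[0, 10, -1] [0.0, 0.0, 0.0]
-- [0.6483 0.1421 0.1381]
[0, 10, 1] [0.0, 0.0, 0.0]
-- [0.6573 0.1407 0.1422]
[0, 9, 3] [0.0, 0.0, 0.0]
-- [0.6665 0.1392 0.1442]
[0, 9, 3] [0.0, 0.0, 0.0]
-- [0.6757 0.1378 0.1461]
[0, 9, 5] [0.0, 0.0, 0.0]
-- [0.6859 0.1362 0.1463]
[0, 7, 5] [0.0, 0.0, 0.0]
-- [0.6943 0.1349 0.1456]
[0, 5, 5] [0.0, 0.0, 0.0]
-- [0.7011 0.1338 0.1438]
```

View pics/scene3.png

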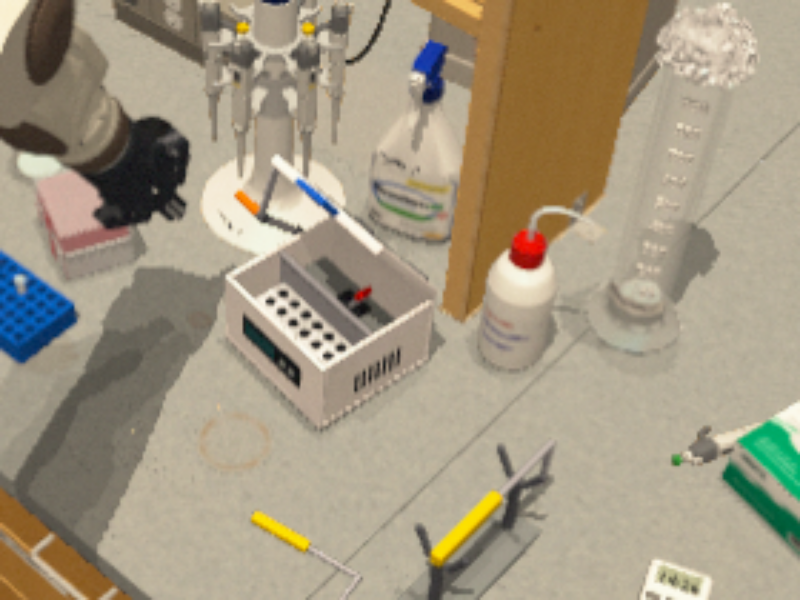

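The lid rests at about 0.95 rad, with the pin at crop (247,202) where predicted. Now the push.

```bash
python3 -m crank '[{"gripper":0,"travel":[-3,1,42],"twist":[0,0,0]},{"gripper":0,"travel":[-2,1,42],"twist":[0,0,0]},{"gripper":0,"travel":[0,12,5],"twist":[0,0,0]},{"gripper":0,"travel":[0,11,4],"twist":[0,0,0]},{"gripper":0,"travel":[0,10,-2],"twist":[0,0,0]},{"gripper":0,"travel":[0,10,-1],"twist":[0,0,0]},{"gripper":0,"travel":[0,0,0],"twist":[0,0,0]}]'
python3 -m crank '[{"gripper":0,"travel":[0,10,1],"twist":[0,0,0]},{"gripper":0,"travel":[0,9,3],"twist":[0,0,0]},{"gripper":0,"travel":[0,9,3],"twist":[0,0,0]},{"gripper":0,"travel":[0,0,0],"twist":[0,0,0]}]'
python3 - <<'E'
from lift import *
state()
im=bot.camera("scene");cv2.imwrite("pics/scene4.png",cv2.resize(im[90:300,180:460],(800,600))[:,:,::-1])
tp=bot.camera("top")
for b in blobs(im,(3,150,100),(14,255,255),4)+blobs(tp,(3,150,100),(14,255,255),4): 
    if 200<b[1][0]<300: print(b[:3])
for a in(60,70,75,80,85,90,105):
    a=np.radians(a);c=inc(80-50-71*np.cos(a),122,116-13+71*np.sin(a)); print(np.degrees(a),proj("scene",c),proj("top",c))
plan([pinp(f,0,127)+(1,) for f in(80,85,93,100,106)])
E
```

```text
time: 7.22
ee_pos: [0.65, 0.1378, 0.1389]
tcp_rot: [149.8, -0.4, 81.3]
wrist_force: [-1.0, 0.1, -0.3]
opening: 0.0001
grasp_force: 0.1
time: 7.72
ee_pos: [0.6772, 0.1334, 0.1452]
tcp_rot: [149.8, -0.4, 81.3]
wrist_force: [-1.0, 0.3, 0.0]
opening: -0.0001
grasp_force: 0.2
7.725 [0.6772 0.1334 0.1452] [149.8  -0.4  81.3] [-1.   0.3  0. ] -6.542488460932031e-05 0.2005930244922638 [ 16.   -3.7 -14.4  51.4 -11.8 111.9]
(np.int32(17), array([275.9, 151.4]), array([274, 149,   6,   7], dtype=int32))
(np.int32(14), array([245.9, 181.1]), array([244, 180,   5,   3], dtype=int32))
59.99999999999999 [[268.42582566 157.57123702]] [[241.5536641  189.02876227]]
70.0 [[271.23273251 154.84316681]] [[241.98904843 185.41780958]]
75.0 [[272.70836983 153.61229998]] [[242.24529947 183.57067431]]
80.0 [[274.21560151 152.48405442]] [[242.52439957 181.71733543]]
85.0 [[275.74170556 151.46759986]] [[242.82390475 179.874157  ]]
90.0 [[277.27386501 150.57102779]] [[243.14116457 178.05741093]]
105.00000000000001 [[281.77992788 148.66395857]] [[244.17058047 172.92292761]]
[0, -6, -4] [0.0, -0.01, -0.0]
-- [0.6696 0.1344 0.1454]
[0, 6, 2] [0.0, 0.0, -0.0]
-- [0.6757 0.1334 0.1467]
[0, 8, 5] [0.0, 0.0, -0.0]
-- [0.685  0.1319 0.1464]
[0, 7, 5] [0.0, 0.0, -0.0]
-- [0.6935 0.1306 0.1456]
[0, 6, 5] [0.0, 0.0, -0.0]
-- [0.7011 0.1294 0.1443]
```

View pics/scene4.png

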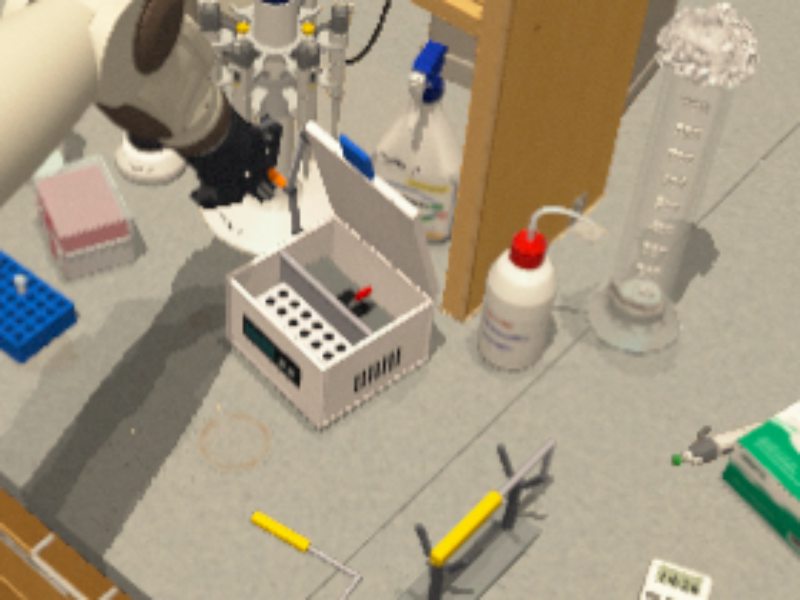

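Working: the stay is nearly straight, with the pin at crop (277,178). Continue past straight.

```bash
python3 -m crank '[{"gripper":0,"travel":[0,8,5],"twist":[0,0,0]},{"gripper":0,"travel":[0,7,5],"twist":[0,0,0]},{"gripper":0,"travel":[0,6,5],"twist":[0,0,0]},{"gripper":0,"travel":[0,5,4],"twist":[0,0,0]},{"gripper":0,"travel":[0,0,0],"twist":[0,0,0]}]'
python3 - <<'E'
from lift import *
state()
im=bot.camera("scene")
for b in blobs(im,(3,150,100),(14,255,255),4):
    if 200<b[1][0]<300: print(b[:3])
E
```

```text
time: 8.45
ee_pos: [0.7069, 0.1288, 0.1395]
tcp_rot: [150.1, -0.3, 81.3]
wrist_force: [-10.6, 2.2, -0.8]
opening: -0.0005
grasp_force: 4.6
8.45 [0.7069 0.1288 0.1395] [150.1  -0.3  81.3] [-10.6   2.2  -0.8] -0.0005154761389107312 4.580793231725693 [ 14.7   0.3 -11.   50.8 -11.1 110.7]
(np.int32(19), array([283.2, 148.9]), array([281, 146,   6,   7], dtype=int32))
```

Force against the stop is 10 N and the pin is at (283,149), the locked position. Retreat and go to the rod.

```bash
cat >> h.py <<'E'
def Rd(h): # tool down, tool x = opposite of heading h(deg)
    a=np.radians(h+180); return np.c_[[np.cos(a),np.sin(a),0],[np.sin(a),-np.cos(a),0],[0,0,-1]]
E
python3 - <<'E'
from lift import *
plan([(inc(-70,130,170),Rt(60)),(inc(-110,90,230),Rt(75)),(np.array([.5165,-.2895,.25]),Rd(0))])
E
```

```text
[1, -29, -28] [-0.0, -0.0, 0.0]
[1, -29, -29] [-0.0, -0.0, 0.0]
[1, -29, -28] [-0.0, -0.01, 0.0]
-- [0.5909 0.1493 0.1699]
[-20, -2, -36] [0.13, 0.0, 0.0]
[-20, -7, -35] [0.13, 0.0, -0.0]
-- [0.5457 0.1161 0.2299]
[-34, 3, -1] [0.02, 0.02, -0.14]
[-34, -1, -1] [0.01, 0.02, -0.15]
[-33, -7, -2] [0.02, 0.02, -0.14]
[-32, -11, -3] [0.01, 0.02, -0.14]
[-30, -16, -3] [0.02, 0.02, -0.14]
[-27, -19, -3] [0.02, 0.01, -0.15]
[-24, -24, -3] [0.01, 0.02, -0.14]
[-21, -27, -4] [0.02, 0.02, -0.14]
[-16, -29, -3] [0.01, 0.02, -0.15]
[-12, -32, -3] [0.02, 0.02, -0.14]
[-7, -33, -3] [0.02, 0.02, -0.14]
[-3, -34, -2] [0.01, 0.02, -0.15]
-- [ 0.5167 -0.2897  0.2503]
```

```bash
python3 -m crank '[{"gripper":0,"travel":[1,-29,-28],"twist":[0,0,0]},{"gripper":0,"travel":[1,-29,-29],"twist":[0,0,0]},{"gripper":0,"travel":[1,-29,-28],"twist":[0,0,0]},{"gripper":0,"travel":[-20,-2,-36],"twist":[0.13,0,0]},{"gripper":0,"travel":[-20,-7,-35],"twist":[0.13,0,0]}]'
python3 -m crank '[{"gripper":0,"travel":[-34,3,-1],"twist":[0.02,0.02,-0.14]},{"gripper":0,"travel":[-34,-1,-1],"twist":[0.01,0.02,-0.15]},{"gripper":0,"travel":[-33,-7,-2],"twist":[0.02,0.02,-0.14]},{"gripper":0,"travel":[-32,-11,-3],"twist":[0.01,0.02,-0.14]},{"gripper":0,"travel":[-30,-16,-3],"twist":[0.02,0.02,-0.14]},{"gripper":0,"travel":[-27,-19,-3],"twist":[0.02,0.01,-0.15]},{"gripper":50,"travel":[-24,-24,-3],"twist":[0.01,0.02,-0.14]},{"gripper":50,"travel":[-21,-27,-4],"twist":[0.02,0.02,-0.14]},{"gripper":50,"travel":[-16,-29,-3],"twist":[0.01,0.02,-0.15]},{"gripper":50,"travel":[-12,-32,-3],"twist":[0.02,0.02,-0.14]},{"gripper":50,"travel":[-7,-33,-3],"twist":[0.02,0.02,-0.14]},{"gripper":50,"travel":[-3,-34,-2],"twist":[0.01,0.02,-0.15]}]'
python3 -m crank '[{"gripper":50,"travel":[0,0,0],"twist":[0,0,0]},{"gripper":50,"travel":[0,0,0],"twist":[0,0,0]}]'
python3 - <<'E'
from lift import *
state()
im=bot.camera("scene");cv2.imwrite("pics/scene5.png",im[:,:,::-1]);tp=bot.camera("top");cv2.imwrite("pics/top5.png",tp[:,:,::-1])
for n,m in(("scene",im),("top",tp)):
    for b in blobs(m,(3,150,100),(14,255,255),4)+blobs(m,(20,110,90),(34,255,255),20)+blobs(m,(0,200,120),(3,255,255),4)+blobs(m,(175,180,120),(180,255,255),4):
        if 230<b[1][0]<400 and 120<b[1][1]<310: print(n,b[:3])
cv2.imwrite("pics/c5.png",np.hstack([cv2.resize(im[110:310,240:400],(400,500)),cv2.resize(tp[140:260,230:326],(400,500))])[:,:,::-1])
plan([(np.array([.5165,-.2895,.081]),Rd(0))])
print(proj("scene",inc(36,-20,97)),proj("top",inc(36,-20,97)))
E
```

```text
time: 9.12
ee_pos: [0.5452, 0.1153, 0.232]
tcp_rot: [164.9, -0.4, 81.3]
wrist_force: [1.6, -0.1, 0.2]
opening: 0.0001
grasp_force: 0.0
time: 10.62
ee_pos: [0.5194, -0.2923, 0.2475]
tcp_rot: [179.4, 0.2, -179.3]
wrist_force: [0.1, -0.4, 0.2]
opening: 0.0501
grasp_force: 0.0
time: 10.88
ee_pos: [0.5193, -0.2906, 0.2473]
tcp_rot: [179.4, 0.2, -179.6]
wrist_force: [0.6, 0.7, -0.5]
opening: 0.0495
grasp_force: 0.0
10.875 [ 0.5193 -0.2906  0.2473] [ 179.4    0.2 -179.6] [ 0.6  0.7 -0.5] 0.049501131443777484 0.0 [-29.5  11.9  19.7  97.9   0.6 -29.9]
scene (np.int32(215), array([342.5, 274.6]), array([330, 261,  26,  28], dtype=int32))
scene (np.int32(116), array([278. , 275.6]), array([268, 269,  21,  15], dtype=int32))
scene (np.int32(11), array([306.5, 192.5]), array([304, 191,   6,   4], dtype=int32))
top (np.int32(20), array([245.3, 172.8]), array([240, 172,  10,   3], dtype=int32))
top (np.int32(101), array([365.7, 240.3]), array([363, 229,   6,  23], dtype=int32))
top (np.int32(71), array([313.3, 260.8]), array([304, 258,  20,   6], dtype=int32))
top (np.int32(4), array([322. , 152.2]), array([321, 151,   3,   3], dtype=int32))
top (np.int32(4), array([284. , 188.5]), array([284, 187,   1,   4], dtype=int32))
[1, 0, 42] [0.0, 0.0, 0.0]
[1, -1, 41] [0.01, 0.0, 0.0]
[1, 1, 42] [-0.0, 0.0, 0.01]
[0, 0, 42] [0.0, 0.0, -0.0]
-- [ 0.517  -0.2892  0.0807]
[[306.72161325 192.31325463]] [[285.50702019 188.08597301]]
```

View pics/c5.png

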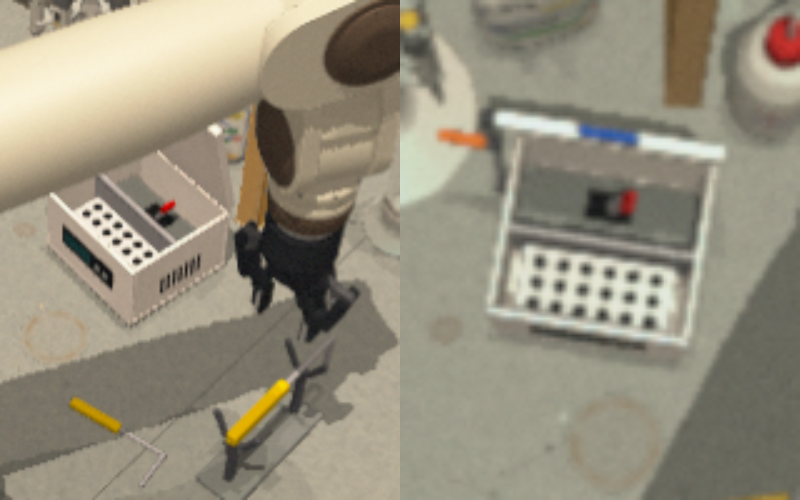

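The lid is locked open, with the pin at top (245,173) matching the locked prediction. The red toggle end is at scene (306,192), also as predicted. Grasp the rod.

```bash
python3 -m crank '[{"gripper":50,"travel":[1,0,42],"twist":[0,0,0]},{"gripper":50,"travel":[1,-1,41],"twist":[0.01,0,0]},{"gripper":50,"travel":[1,1,42],"twist":[0,0,0.01]},{"gripper":50,"travel":[0,0,42],"twist":[0,0,0]},{"gripper":50,"travel":[0,0,0],"twist":[0,0,0]},{"gripper":5,"travel":[0,0,0],"twist":[0,0,0]},{"gripper":5,"travel":[0,0,0],"twist":[0,0,0]},{"gripper":5,"travel":[0,0,0],"twist":[0,0,0]},{"gripper":5,"travel":[0,0,0],"twist":[0,0,0]}]' 30
python3 -c "
from h import *
state()"
```

```text
time: 12.1
ee_pos: [0.5178, -0.2904, 0.0829]
tcp_rot: [-179.9, 0.4, 179.9]
wrist_force: [-0.6, 0.8, 6.6]
opening: 0.0128
grasp_force: 33.9
12.1 [ 0.5178 -0.2904  0.0829] [-179.9    0.4  179.9] [-0.6  0.8  6.6] 0.012829863011821305 33.87296676635742 [-29.3  10.2  -0.5  78.9   0.1 -29.2]
```

```bash
python3 -m crank '[{"gripper":5,"travel":[0,0,0],"twist":[0,0,0]},{"gripper":5,"travel":[0,0,-20],"twist":[0,0,0]},{"gripper":5,"travel":[0,0,-40],"twist":[0,0,0]},{"gripper":5,"travel":[0,0,-40],"twist":[0,0,0]},{"gripper":5,"travel":[0,0,-20],"twist":[0,0,0]},{"gripper":5,"travel":[0,0,0],"twist":[0,0,0]},{"gripper":5,"travel":[0,0,0],"twist":[0,0,0]}]' 100
python3 - <<'E'
from h import *
state()
im=bot.camera("scene");cv2.imwrite("pics/scene6.png",im[:,:,::-1]);tp=bot.camera("top");cv2.imwrite("pics/top6.png",tp[:,:,::-1])
cv2.imwrite("pics/c6.png",np.hstack([cv2.resize(im[180:330,280:400],(400,500)),cv2.resize(tp[170:270,320:400],(400,500))])[:,:,::-1])
o=bot.get_obs()['ee_pos']; r=o+[-.0155,0,.019]
for n in("scene","top"): print(n,[proj(n,r+np.array(d)).round(1).tolist() for d in([-.05,0,.009],[.05,0,.009],[.14,0,.004],[.14,0,-.074])])
E
```

```text
time: 12.98
ee_pos: [0.5161, -0.2898, 0.1996]
tcp_rot: [179.9, 0.2, 179.9]
wrist_force: [0.1, -0.8, -1.3]
opening: 0.0121
grasp_force: 97.6
12.975 [ 0.5161 -0.2898  0.1996] [179.9   0.2 179.9] [ 0.1 -0.8 -1.3] 0.012128881655740699 97.59512186050415 [-29.4  10.1  12.3  92.    0.1 -29.3]
scene [[[335.0, 260.3]], [[358.6, 237.4]], [[378.1, 219.2]], [[373.9, 236.5]]]
top [[[374.9, 249.6]], [[373.9, 217.5]], [[372.6, 189.7]], [[367.4, 194.7]]]
```

View pics/c6.png

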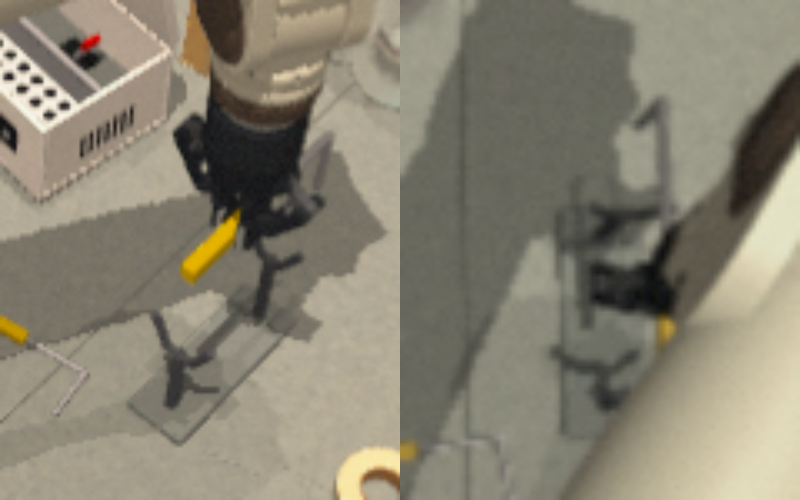

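The rod hangs level in the grip, with the bend at scene (378,221) against a predicted (378,219). Carry it to the incubator.

```bash
cat >> h.py <<'E'
def tipp(x,y,z): # tcp for rod tip at inc x,y,z mm
    return (inc(x-124.5,y,z+58),Rd(YAW))
E
python3 - <<'E'
from h import *
p,R=plan([(np.array([.516,-.29,.222]),Rd(0)),tipp(17,-45,165)],vmax=40)
plan([tipp(17,-45,80),tipp(34,-45,80)],(p,R),vmax=20)
E
```

```text
[0, 0, -23] [0.0, 0.0, -0.0]
-- [ 0.5159 -0.2897  0.2222]
[-1, 39, 0] [0.0, 0.0, 0.02]
[-1, 39, 0] [0.0, 0.0, 0.02]
[0, 39, 0] [0.0, 0.0, 0.03]
[1, 39, 0] [0.0, 0.0, 0.02]
[2, 39, 0] [0.0, 0.0, 0.02]
[3, 38, 0] [0.0, 0.0, 0.02]
[3, 39, 0] [0.0, 0.0, 0.02]
-- [ 0.5272 -0.0177  0.2226]
[0, 0, 17] [0.0, 0.0, 0.0]
[0, 0, 17] [0.0, 0.0, 0.0]
[0, 0, 17] [0.0, 0.0, 0.0]
[0, 0, 17] [0.0, 0.0, 0.0]
[1, 0, 17] [0.0, 0.0, 0.0]
-- [ 0.5264 -0.0174  0.1376]
[-17, 0, 0] [0.0, 0.0, 0.0]
-- [ 0.5432 -0.02    0.1376]
```

```bash
python3 -m crank '[{"gripper":5,"travel":[0,0,-23],"twist":[0,0,0]},{"gripper":5,"travel":[-1,39,0],"twist":[0,0,0.02]},{"gripper":5,"travel":[-1,39,0],"twist":[0,0,0.02]},{"gripper":5,"travel":[0,39,0],"twist":[0,0,0.03]},{"gripper":5,"travel":[1,39,0],"twist":[0,0,0.02]},{"gripper":5,"travel":[2,39,0],"twist":[0,0,0.02]},{"gripper":5,"travel":[3,38,0],"twist":[0,0,0.02]},{"gripper":5,"travel":[3,39,0],"twist":[0,0,0.02]},{"gripper":5,"travel":[0,0,0],"twist":[0,0,0]},{"gripper":5,"travel":[0,0,0],"twist":[0,0,0]}]'
python3 - <<'E'
from h import *
state()
im=bot.camera("scene");tp=bot.camera("top")
cv2.imwrite("pics/c7.png",np.hstack([cv2.resize(im[110:260,240:360],(400,500)),cv2.resize(tp[140:240,250:330],(400,500))])[:,:,::-1])
o=bot.get_obs();e=Ro.from_euler('z',YAW,degrees=True);t=o['ee_pos']+e.apply([.1245,0,-.058]);b=o['ee_pos']+e.apply([.1245,0,.02])
print(e.inv().apply(t-O))
for n in("scene","top"): print(n,proj(n,[t,b]).round(1).tolist())
plan([tipp(17,-45,80),tipp(34,-45,80)],vmax=20)
E
```

```text
time: 14.32
ee_pos: [0.5273, -0.018, 0.223]
tcp_rot: [180.0, 0.1, 171.3]
wrist_force: [0.6, 0.2, -0.6]
opening: 0.0119
grasp_force: 97.8
14.325 [ 0.5273 -0.018   0.223 ] [1.800e+02 1.000e-01 1.713e+02] [ 0.6  0.2 -0.6] 0.011892835344098239 97.81081438064575 [-2.   1.6  5.6 93.9  0.   6.7]
[ 0.01775154 -0.04615548  0.16528714]
scene [[309.0, 185.0], [310.5, 166.7]]
top [[292.6, 190.1], [293.3, 184.7]]
[0, 0, 17] [0.0, 0.0, 0.0]
[0, 0, 17] [0.0, 0.0, 0.0]
[1, 1, 17] [0.0, 0.0, 0.0]
[0, 0, 17] [0.0, 0.0, 0.0]
[0, 0, 17] [0.0, 0.0, 0.0]
-- [ 0.5268 -0.0174  0.1383]
[-17, 0, 0] [0.0, 0.0, 0.0]
-- [ 0.5436 -0.02    0.1383]
```

View pics/c7.png

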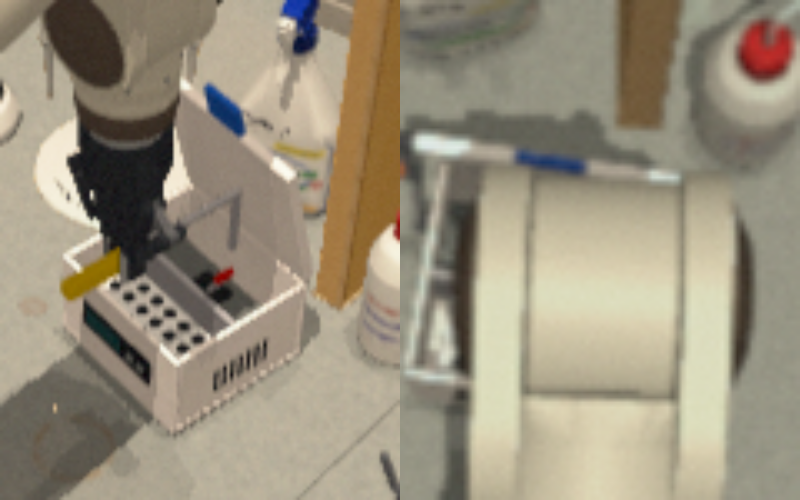

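The rod tip is at crop (233,252), scene (310,186), matching the prediction of (309,185). It is above the deck to the right of the toggle and clear of the lid. Lower it, go forward and sweep.

```bash
python3 -m crank '[{"gripper":5,"travel":[0,0,17],"twist":[0,0,0]},{"gripper":5,"travel":[0,0,17],"twist":[0,0,0]},{"gripper":5,"travel":[1,1,17],"twist":[0,0,0]},{"gripper":5,"travel":[0,0,17],"twist":[0,0,0]},{"gripper":5,"travel":[0,0,17],"twist":[0,0,0]},{"gripper":5,"travel":[-8,0,0],"twist":[0,0,0]},{"gripper":5,"travel":[-9,0,0],"twist":[0,0,0]},{"gripper":5,"travel":[0,0,0],"twist":[0,0,0]}]'
python3 -m crank '[{"gripper":5,"travel":[0,10,0],"twist":[0,0,0]},{"gripper":5,"travel":[0,10,0],"twist":[0,0,0]},{"gripper":5,"travel":[0,8,0],"twist":[0,0,0]},{"gripper":5,"travel":[0,8,0],"twist":[0,0,0]},{"gripper":5,"travel":[0,0,0],"twist":[0,0,0]}]'
python3 -m crank '[{"gripper":5,"travel":[0,6,0],"twist":[0,0,0]},{"gripper":5,"travel":[0,6,0],"twist":[0,0,0]},{"gripper":5,"travel":[0,0,0],"twist":[0,0,0]}]'
python3 - <<'E'
from h import *
state()
im=bot.camera("scene"); cv2.imwrite("pics/c8.png",cv2.resize(im[140:230,250:340],(600,600),interpolation=cv2.INTER_CUBIC)[:,:,::-1])
for b in blobs(im,(0,180,100),(4,255,255),4)+blobs(im,(174,180,100),(180,255,255),4):
    if 260<b[1][0]<340: print(b[:3])
print("thrown",proj("scene",[inc(36,20,97),inc(36,18,92)]))
E
```

```text
time: 15.42
ee_pos: [0.5449, -0.0193, 0.1392]
tcp_rot: [179.9, 0.3, 171.3]
wrist_force: [-0.1, 0.5, -0.6]
opening: 0.0125
grasp_force: 97.8
time: 16.05
ee_pos: [0.5493, 0.0171, 0.1388]
tcp_rot: [179.9, 0.2, 171.4]
wrist_force: [-0.7, -0.2, -0.5]
opening: 0.0124
grasp_force: 97.7
time: 16.42
ee_pos: [0.551, 0.0286, 0.1386]
tcp_rot: [179.9, 0.2, 171.3]
wrist_force: [-0.2, -1.3, -0.3]
opening: 0.0119
grasp_force: 97.8
16.425 [0.551  0.0286 0.1386] [179.9   0.2 171.3] [-0.2 -1.3 -0.3] 0.01186771122607868 97.76455879211426 [ 3.   4.2 -1.  84.6  0.  11.6]
(np.int32(11), array([299.3, 186.7]), array([298, 185,   3,   5], dtype=int32))
thrown [[298.51789309 184.93841382]
 [298.85761759 186.36939225]]
```

```bash
python3 -m crank '[{"gripper":5,"travel":[0,3,0],"twist":[0,0,0]},{"gripper":5,"travel":[0,3,0],"twist":[0,0,0]},{"gripper":5,"travel":[0,0,0],"twist":[0,0,0]}]'
python3 - <<'E'
from h import *
state()
im=bot.camera("scene")
for b in blobs(im,(0,180,100),(4,255,255),4)+blobs(im,(174,180,100),(180,255,255),4):
    if 260<b[1][0]<340: print(b[:3])
E
```

```text
time: 16.85
ee_pos: [0.5518, 0.0335, 0.1388]
tcp_rot: [-180.0, 0.2, 171.2]
wrist_force: [-0.7, -5.5, 0.4]
opening: 0.012
grasp_force: 98.3
16.85 [0.5518 0.0335 0.1388] [-180.     0.2  171.2] [-0.7 -5.5  0.4] 0.012011361832595366 98.28510761260986 [ 3.5  4.3 -0.9 84.6 -0.1 12.3]
(np.int32(9), array([298.6, 186.8]), array([298, 185,   2,   5], dtype=int32))
```

Force has risen to 5.5 N against 1–2 N while moving, so the toggle is at its stop. Back off and lift out.

```bash
python3 -m crank '[{"gripper":5,"travel":[0,-15,0],"twist":[0,0,0]},{"gripper":5,"travel":[0,-15,0],"twist":[0,0,0]},{"gripper":5,"travel":[17,0,0],"twist":[0,0,0]},{"gripper":5,"travel":[0,0,-28],"twist":[0,0,0]},{"gripper":5,"travel":[0,0,-28],"twist":[0,0,0]},{"gripper":5,"travel":[0,0,-28],"twist":[0,0,0]},{"gripper":5,"travel":[0,0,0],"twist":[0,0,0]}]'
python3 - <<'E'
from h import *
o=state()
im=bot.camera("scene");cv2.imwrite("pics/c9.png",cv2.resize(im[130:230,250:350],(600,600),interpolation=cv2.INTER_CUBIC)[:,:,::-1])
e=Ro.from_euler('z',YAW,degrees=True);P=[o['ee_pos']+e.apply(d) for d in([.1245,0,-.058],[.1245,0,.023],[-.0655,0,.028])]
print(proj("scene",P).round(1).tolist())
for b in blobs(im,(0,180,100),(4,255,255),4)+blobs(im,(174,180,100),(180,255,255),4):
    if 260<b[1][0]<340: print(b[:3])
plan([(np.array([.5165,-.2895,.222]),Rd(0))],vmax=40)
E
```

```text
time: 17.77
ee_pos: [0.5311, 0.0064, 0.225]
tcp_rot: [179.9, 0.4, 171.3]
wrist_force: [0.2, -0.1, -1.9]
opening: 0.0127
grasp_force: 98.0
17.775 [0.5311 0.0064 0.225 ] [179.9   0.4 171.3] [ 0.2 -0.1 -1.9] 0.012651591765596775 98.04022908210754 [ 0.7  1.8  6.  93.8  0.   9.4]
[[303.5, 179.8], [304.9, 160.8], [252.7, 189.3]]
(np.int32(21), array([300. , 186.2]), array([298, 184,   5,   6], dtype=int32))
[-4, -37, 0] [0.0, 0.0, -0.02]
[-3, -37, 0] [0.0, 0.0, -0.02]
[-2, -37, 0] [0.0, 0.0, -0.02]
[-2, -37, 0] [0.0, 0.0, -0.02]
[-1, -37, 1] [0.0, 0.0, -0.02]
[0, -37, 0] [0.0, 0.0, -0.01]
[0, -37, 0] [0.0, 0.0, -0.02]
[1, -37, 0] [0.0, 0.01, -0.02]
-- [ 0.5167 -0.2896  0.222 ]
```

View pics/c9.png

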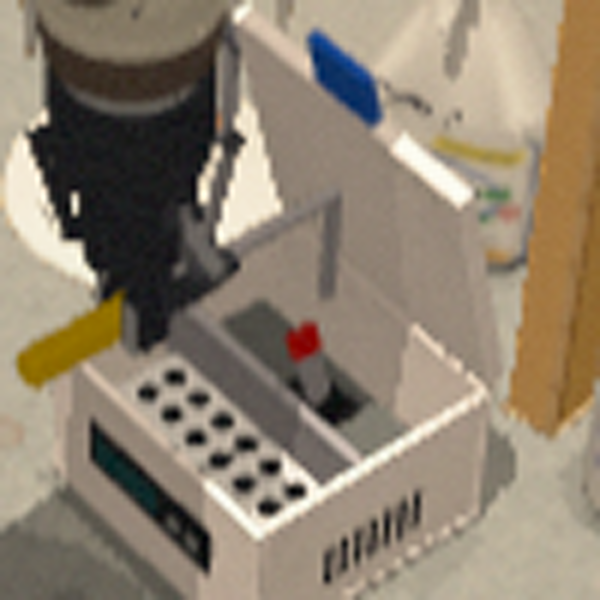

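The toggle leans left, with its red end at crop (303,340). The rod is still straight in the grip, with its tip within 3 mm of prediction. Return to the rest.

```bash
python3 -m crank '[{"gripper":5,"travel":[-4,-37,0],"twist":[0,0,-0.02]},{"gripper":5,"travel":[-3,-37,0],"twist":[0,0,-0.02]},{"gripper":5,"travel":[-2,-37,0],"twist":[0,0,-0.02]},{"gripper":5,"travel":[-2,-37,0],"twist":[0,0,-0.02]},{"gripper":5,"travel":[-1,-37,1],"twist":[0,0,-0.02]},{"gripper":5,"travel":[0,-37,0],"twist":[0,0,-0.02]},{"gripper":5,"travel":[0,-37,0],"twist":[0,0,-0.02]},{"gripper":5,"travel":[1,-37,0],"twist":[0,0.01,-0.02]},{"gripper":5,"travel":[0,0,0],"twist":[0,0,0]},{"gripper":5,"travel":[0,0,0],"twist":[0,0,0]},{"gripper":5,"travel":[0,0,0],"twist":[0,0,0]}]'
python3 - <<'E'
from h import *
state()
p,R=plan([(np.array([.5172,-.2898,.13]),Rd(.5)),(np.array([.5172,-.2898,.081]),Rd(.5))],vmax=25)
E
```

```text
time: 19.2
ee_pos: [0.5171, -0.2883, 0.2213]
tcp_rot: [179.9, -0.4, -179.5]
wrist_force: [0.0, -0.3, -0.8]
opening: 0.0125
grasp_force: 98.1
19.2 [ 0.5171 -0.2883  0.2213] [ 179.9   -0.4 -179.5] [ 0.  -0.3 -0.8] 0.01247611595073691 98.08887004852295 [-29.1  11.1  15.7  95.   -0.1 -29.6]
[0, 0, 23] [0.0, -0.0, 0.0]
[0, -1, 23] [0.0, -0.0, 0.0]
[-1, 0, 22] [0.0, -0.0, 0.0]
[0, -1, 23] [0.0, -0.01, 0.0]
-- [ 0.5175 -0.2902  0.1303]
[0, 0, 25] [0.0, 0.0, 0.0]
[0, 0, 24] [0.0, 0.0, 0.0]
-- [ 0.5177 -0.2902  0.0813]
```

```bash
python3 -m crank '[{"gripper":5,"travel":[0,0,23],"twist":[0,0,0]},{"gripper":5,"travel":[0,-1,23],"twist":[0,0,0]},{"gripper":5,"travel":[-1,0,22],"twist":[0,0,0]},{"gripper":5,"travel":[0,-1,23],"twist":[0,-0.01,0]},{"gripper":5,"travel":[0,0,14],"twist":[0,0,0]},{"gripper":5,"travel":[0,0,14],"twist":[0,0,0]},{"gripper":5,"travel":[0,0,10],"twist":[0,0,0]},{"gripper":5,"travel":[0,0,6],"twist":[0,0,0]},{"gripper":5,"travel":[0,0,0],"twist":[0,0,0]}]'
python3 - <<'E'
from h import *
state()
im=bot.camera("scene");tp=bot.camera("top")
cv2.imwrite("pics/c10.png",np.hstack([cv2.resize(im[205:325,300:396],(400,500),interpolation=cv2.INTER_CUBIC),cv2.resize(tp[170:270,325:405],(400,500),interpolation=cv2.INTER_CUBIC)])[:,:,::-1])
E
```

```text
time: 20.32
ee_pos: [0.5177, -0.291, 0.0863]
tcp_rot: [180.0, 0.2, -179.5]
wrist_force: [-0.0, -0.2, -0.5]
opening: 0.0123
grasp_force: 98.2
20.325 [ 0.5177 -0.291   0.0863] [ 180.     0.2 -179.5] [-0.  -0.2 -0.5] 0.012326800667050906 98.16696524620056 [-29.4  10.4   0.1  79.5   0.1 -29.9]
```

```bash
python3 -m crank '[{"gripper":5,"travel":[0,0,3],"twist":[0,0,0]},{"gripper":5,"travel":[0,0,0],"twist":[0,0,0]},{"gripper":5,"travel":[0,0,0],"twist":[0,0,0]}]'
```

```text
time: 20.8
ee_pos: [0.5178, -0.2911, 0.0837]
tcp_rot: [180.0, 0.2, -179.5]
wrist_force: [0.1, 0.5, -1.6]
opening: 0.0124
grasp_force: 98.2
```

```bash
python3 -m crank '[{"gripper":5,"travel":[0,0,1],"twist":[0,0,0]},{"gripper":5,"travel":[0,0,0],"twist":[0,0,0]},{"gripper":20,"travel":[0,0,0],"twist":[0,0,0]},{"gripper":40,"travel":[0,0,0],"twist":[0,0,0]},{"gripper":50,"travel":[0,0,0],"twist":[0,0,0]},{"gripper":50,"travel":[0,0,0],"twist":[0,0,0]},{"gripper":50,"travel":[0,0,-20],"twist":[0,0,0]},{"gripper":50,"travel":[0,0,-40],"twist":[0,0,0]},{"gripper":50,"travel":[0,0,-50],"twist":[0,0,0]},{"gripper":50,"travel":[0,0,-50],"twist":[0,0,0]},{"gripper":50,"travel":[30,0,0],"twist":[0,0,0]},{"gripper":50,"travel":[0,0,0],"twist":[0,0,0]}]'
cat > chk.py <<'E'
from h import *
state()
for n in("scene","top"):
    im=bot.camera(n); a=cv2.imread(f"pics/{n}0.png")[:,:,::-1].copy(); cv2.imwrite(f"pics/{n}_end.png",im[:,:,::-1])
    for w,m in(("before",a),("now",im)):
        for b in blobs(m,(20,110,90),(34,255,255),60):
            if 325<b[1][0]<380 and 190<b[1][1]<310:
                v,u=np.nonzero(b[3]); print(n,w,b[0],b[1],b[2],cv2.fitLine(np.c_[u,v].astype(np.float32),cv2.DIST_L2,0,.01,.01).ravel()[:2].round(3))
    # change map around rest / bench to the right
    d=cv2.absdiff(a,im).max(2)>60; y,x=np.nonzero(d)
    s=(x>310)&(y>180)&(x<480); print(n,"changed px right half",s.sum(), (x[s].min(),x[s].max(),y[s].min(),y[s].max()) if s.any() else "")
    for nm,lo,hi in(("orange",(3,150,100),(14,255,255)),("red",(0,180,100),(4,255,255))):
        for b in blobs(im,lo,hi,4):
            if 230<b[1][0]<310 and 130<b[1][1]<210: print(n,nm,b[:2])
E
python3 chk.py
```

```text
time: 22.3
ee_pos: [0.4864, -0.2916, 0.2435]
tcp_rot: [-180.0, 0.3, -179.6]
wrist_force: [0.1, -0.1, -0.6]
opening: 0.05
grasp_force: 0.0
22.3 [ 0.4864 -0.2916  0.2435] [-180.     0.3 -179.6] [ 0.1 -0.1 -0.6] 0.050022752055167645 0.0 [-31.    7.4  14.1  96.4   0.1 -31.4]
scene before 214 [342.5 274.5] [330 261  26  28] [ 0.704 -0.71 ]
scene now 219 [342.9 275.3] [331 262  26  28] [ 0.69  -0.724]
scene changed px right half 2995 (np.int64(311), np.int64(390), np.int64(181), np.int64(288))
scene red (np.int32(23), array([300. , 186.2]))
top before 136 [365.6 237.2] [363 223   6  29] [0.045 0.999]
top changed px right half 7102 (np.int64(311), np.int64(463), np.int64(185), np.int64(419))
top orange (np.int32(20), array([245.6, 172.9]))
top red (np.int32(12), array([275.1, 186.6]))
```

```bash
python3 -m crank '[{"gripper":50,"travel":[10,0,-40],"twist":[0,0,0]},{"gripper":50,"travel":[20,40,-20],"twist":[0,0,0]},{"gripper":50,"travel":[20,45,0],"twist":[0,0,0]},{"gripper":50,"travel":[20,45,0],"twist":[0,0,0]},{"gripper":50,"travel":[20,45,0],"twist":[0,0,0]},{"gripper":50,"travel":[10,45,0],"twist":[0,0,0]},{"gripper":50,"travel":[0,45,0],"twist":[0,0,0]},{"gripper":50,"travel":[0,45,0],"twist":[0,0,0]},{"gripper":50,"travel":[0,45,0],"twist":[0,0,0]},{"gripper":50,"travel":[0,45,0],"twist":[0,0,0]},{"gripper":50,"travel":[0,45,0],"twist":[0,0,0]},{"gripper":50,"travel":[0,0,0],"twist":[0,0,0]}]'
python3 chk.py
python3 - <<'E'
from h import *
for i in("0","_end"):
    t=cv2.imread(f"pics/top{i}.png")[:,:,::-1].copy(); g=cv2.cvtColor(t,cv2.COLOR_RGB2GRAY)
    # thin rod: lightest column per row ahead of the handle
    print(i,[(r,355+int(np.argmax(g[r,355:372])),int(g[r,355:372].max())) for r in range(197,223,5)])
E
```

```text
time: 23.9
ee_pos: [0.3832, 0.1554, 0.3012]
tcp_rot: [180.0, 0.1, -179.3]
wrist_force: [-0.5, 0.0, 0.2]
opening: 0.05
grasp_force: 0.0
23.9 [0.3832 0.1554 0.3012] [ 1.800e+02  1.000e-01 -1.793e+02] [-0.5  0.   0.2] 0.0499673265162184 0.0 [ 22.1 -11.3   2.4 103.7  -0.   21.4]
scene before 214 [342.5 274.5] [330 261  26  28] [ 0.704 -0.71 ]
scene now 219 [342.9 275.3] [331 262  26  28] [ 0.69  -0.724]
scene changed px right half 395 (np.int64(311), np.int64(359), np.int64(181), np.int64(288))
scene orange (np.int32(5), array([280. , 147.2]))
scene red (np.int32(24), array([300. , 186.3]))
top before 136 [365.6 237.2] [363 223   6  29] [0.045 0.999]
top now 140 [366.1 237. ] [364 223   6  29] [0.032 0.999]
top changed px right half 138 (np.int64(311), np.int64(364), np.int64(227), np.int64(411))
top orange (np.int32(22), array([245.7, 172.9]))
top red (np.int32(11), array([275.2, 186.7]))
0 [(197, 369, 159), (202, 370, 159), (207, 368, 156), (212, 365, 153), (217, 370, 158), (222, 370, 154)]
_end [(197, 360, 156), (202, 369, 155), (207, 365, 152), (212, 365, 142), (217, 371, 153), (222, 370, 155)]
```

The rod is back within about 2 mm and 1° of where it lay. The pin is still at its locked position, the toggle is left, and the bystanders are unchanged.

```bash
python3 -c "
from workcell import bot
print(bot.job_done())"
```

```text
the job is handed in; nothing more can be done
None
```

I handed in the job with the lid locked open, the toggle pushed fully left by the rod alone, the rod back in its rest within about 2 mm, and the bystanders unmoved; it took about 24 s, but I viewed 12 pictures, over the limit of 10.

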